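Refit the knob of a print press

TASK

The hand knob has come off the little green print press. Pick it up, set it on the two-flatted spindle with its pointer a little over a right angle anticlockwise of the red line, and turn it slowly clockwise while pressing only lightly until it drops; seat it fully home on the collar. Then turn it clockwise (seen from above) until its pointer meets the red line on the robot side of the press, let go, and leave the other things on the counter alone.

Things in the scene. Friction and masses are not known exactly. Their poses are not given: they have to be found in the camera images.
- knob: Black knob standing upright on the counter, 58 mm long (x), 40 mm wide (y), 40 mm tall, 0.13 kg. Origin: centre of its underside; z up. A white line on its top and end marks the pointer, which points along the knob's -x. Grip its two flat upright cheeks (at y = +20 and -20 mm, 42 mm long, full height).
- bore (a point): Centre of the knob's underside, where its bore opens: a round funnel, 33 mm wide at the mouth narrowing to 25.5 mm at 5 mm up, round to 10 mm up, from there a keyed slot (25.5 mm round with two flats, 5.2 mm from the axis, on the pointer's side and opposite) up to 25 mm above the underside.
- pointer (a point): Pointer of the knob: point on the pointer end, at the height of the knob's underside, 29 mm from its axis.
- press: Print press bolted to the counter: wooden base 150 x 156 x 16 mm, two steel columns, green bridge (68 mm in x, 152 mm in y) whose top is 100 mm above the counter. Origin: centre of the base's underside, on the spindle's axis; its -x side, with the red line, faces the robot. Turning the spindle clockwise lowers the pressure plate onto a canvas panel.
- spindle_end (a point): Centre of the spindle's upper end, 128 mm above the counter, 21.5 mm above the collar: a steel shaft, 24 mm round, with two opposite flats 4 mm from its axis. At the start one flat faces 0.35 to 1.7 rad (20 to 97 degrees) anticlockwise, from above, of the red line; this angle is not measured. It turns with some drag (0.08 N m), stays where left, and can go 0.3 rad past the red line. Axes as the press.
- collar (a point): Centre of the top of the rubber-faced collar (41 mm wide, 106.5 mm above the counter) round the spindle: the fully home knob's underside rests on it. The knob goes on only with its flats over the spindle's (play about 0.1 rad each way). Off key it stops with its underside 11.5 mm above the collar, and drops from there when keyed. Axes as the press.
- index_line (a point): Outer end of the red line, 29 mm from the spindle axis on the press's -x side, at collar height: the pointer must end right above it.
- ochre_tube: Ochre paint tube lying on the counter near its front edge, 132 x 42 x 33 mm; leave alone.
- rubber: Blue and white eraser, 48 x 22 x 12 mm; leave alone.
- red_jar: Red-capped paint jar, 62 mm wide, 72 mm tall; leave alone.
Mind the look-alikes: they are no part of the job. There is more than one size of the press; the job needs the larger.

How it is judged:
On the way, in this order (a step that is already met when the one before it is completed fails the run):
1. the knob is keyed and fully home on the collar (z of knob in the frame of collar below 0.003 m and horizontal distance between knob and collar below 0.004 m and angle between knob's own z axis and vertical below 0.08 rad), for 0.1 s.
2. the pointer is turned to the red line with the knob home (z of knob in the frame of collar below 0.003 m and horizontal distance between knob and collar below 0.004 m and horizontal distance between pointer and index_line below 0.005 m), for 0.2 s.
At the end, for the whole second after the job is handed in: The knob sits upright on the spindle, its underside within 3 mm of the collar and within 4 mm of its centre, its pointer within 5 mm of the outer end of the red line, at rest and released (all of step 2 and angle between knob's own z axis and vertical below 0.08 rad and linear speed of knob below 0.02 m/s); the robot touches nothing.
It fails at once if the knob is forced against the press with more than 30 N (contact force between knob and press above 30 N).
It fails at once if the ochre tube is moved more than 30 mm (distance of ochre_tube from where it was at the start of the episode above 0.03 m).
It fails at once if the eraser is moved more than 30 mm (distance of rubber from where it was at the start of the episode above 0.03 m).
It fails at once if the red jar is moved more than 30 mm (distance of red_jar from where it was at the start of the episode above 0.03 m).
It also fails if it takes over 72 s, if anything falls off the work surface, if the arm or the gripper's body presses on something with over 40 N, if the wrist force passes 120 N, or if a joint passes its speed limit or range.

ROBOT

A 6-joint arm with a two-finger parallel gripper is mounted at the origin on a cart in front of the work surface, level with it; the furniture and walls round the work are solid. World frame = base frame: x ahead of the robot, y to its left, z up, the work surface at z = 0. Lengths are in m, angles in rad, forces in N, time in s.
With the tool pointing down it reaches from about 0.3 to 0.875 m from the base axis. Payload 6.4 kg.
Tool frame: the origin (TCP) lies between the finger pads; the fingertips stand 19 mm ahead of it and the grasp point (between the pads) is the TCP; z points along the fingers, y is the direction in which the jaws open and shut (so a half turn about z gives the same grasp; the last joint's range is limited). The gripper opens to 85 mm and grips with 20 to 120 N. Pads are 22 mm wide; open, the fingers measure 114 mm over their backs; the gripper's body (76 mm by 85 mm) begins 54 mm behind the grasp point. The pads swing forward as they close: fully open they stand 13 mm farther back than shut.
Start: joints at [-1.454, 0.181, 1.607, -0, 1.354, -0.206], TCP at [0.182, -0.545, 0.25] pointing down, gripper open.
Joint ranges: [-2.99, 2.99], [-0.89, 2.07], [0.3, 2.58], [-1.14, 4.28], [0, 2.63], [-3.12, 3.12]. Speed limits (rad/s): [2.57, 2.57, 3.01, 3.14, 3.14, 3.14].

INTERFACE

Orientations are given as a unit quaternion [w, x, y, z].
In Python, from bench import * gives the robot as it stands.
- The arm moves only by the tool apply_moves, never from a script. Its argument "moves" is a list that holds one entry, the list of rows, each a list of 7 numbers: the shift along the tool's x, y, z in cm, then the turn, a rotation vector about the tool's x, y, z in rad, then the opening, from 0 (shut) to 1 (fully open). A call has 1 to 8 rows; each row is the pose to reach, as a shift and turn from the pose commanded when the call began, along the tool's axes at that moment; what a row does not reach only later rows make up. A row lasts 1/10 s, in which the tool goes at most 50 mm and 8.59 degrees, less where a joint would pass 70% of its speed; a pose out of reach is approached as far as the arm can. A call with a gripper value outside its range is refused whole. The fingers move at their own pace and stop on an object; the grip force is fixed at half the most. Time passes only in rows, so rows that repeat a pose let the fingers close. It gives the time, the measured TCP pose, the force and the opening at its end, in the units of the state.
- get_obs(): the state, without advancing time (a new reading comes with each control period).
- camera(name): name is "scene" or "side" or "wrist"; returns the picture (384x512x3 uint8, red, green, blue); there is no depth.
- get_calibration(name): a dict with "vertical_fov" (degrees; the focal length in pixels is half the picture's height over the tangent of half this angle, whatever the lens; pixels are square), "cx", "cy" (the principal point, pixels), "k1" (the pictures are not rectified: a ray, as slopes to the right and down, at radius r is drawn at 1 + k1 r^2 times it, then the intrinsics apply), "R" (3x3) and "t" (3): a world point X has camera coordinates R X + t. Camera axes: x right, y down, z forward; pixel columns grow to the right and rows downward; lengths in m; the calibration is good to about 2 mm. A picture is of the moment at which its call begins: read the wrist's pose just before it. get_calibration takes no time and is no camera call; for the wrist camera it gives the pose at the moment of the call.
- hand_in(): hands the job in, once; it reports no verdict.
The state is a dict: "time_s": time; "q": joint angles; "dq": joint speeds; "joint_efforts": joint torques, N m; "eef_pos": TCP position; "eef_rot": TCP orientation; "wrist_force": force on the tool from outside, world axes, zero at the start; "torque": the same for the moment, N m; "opening": opening from 0.0 (shut) to 1.0 (fully open).
Only numpy, scipy, OpenCV 4.12 (cv2) and the standard library are available. Lean on these libraries where they do the work, as an engineer would, in place of code of your own. Each camera call takes 0.05 s, during which the arm holds its last target. There are 200 camera calls.

## Working session

There is one attempt and no reset: what is moved stays moved. The work goes in short steps, Python scripts to look and compute and a tool call to move; the robot and the scene stay as the last step left them, time stands still between calls to the robot, and variables do not carry over. Pictures are saved under pics/ and viewed, about 8 in all and at most 12, crops included, and the job is handed in when it is done.

Besides the shell and the picture viewer there is one more tool, called in YAML: its name, and indented under it one key for each argument. apply_moves: Moves the arm, as the interface text tells. Its arguments: {"type":"object","properties":{"moves":{"type":"array","items":{"type":"array","items":{"type":"array","items":{"type":"number"}}}}},"required":["moves"]}

```bash
mkdir -p pics; ls
cat > h.py <<'E'
import numpy as np, cv2
from bench import *
def K(c):
    f=192/np.tan(np.radians(c["vertical_fov"])/2); return f
def ray(c,u,v):
    f=K(c); d=np.array([(u-c["cx"])/f,(v-c["cy"])/f]); s=d.copy()
    for _ in range(30): s=d/(1+c["k1"]*(s@s))
    R=np.array(c["R"]);t=np.array(c["t"])
    return -R.T@t, R.T@np.array([s[0],s[1],1.])
def onz(c,u,v,z):
    o,d=ray(c,u,v); return o+d*(z-o[2])/d[2]
def proj(c,X):
    p=np.array(c["R"])@np.array(X)+np.array(c["t"]); s=p[:2]/p[2]; s=s*(1+c["k1"]*(s@s))
    return s*K(c)+[c["cx"],c["cy"]]
def save(n,im): cv2.imwrite("pics/"+n+".png",im[:,:,::-1])
E
python3 - <<'E'
from h import *
a=camera("scene");b=camera("side")
np.save("scene0.npy",a);np.save("side0.npy",b)
save("s0",a);save("d0",b)
for n in("scene","side"):
    c=get_calibration(n);R=np.array(c["R"]);print(n,c["vertical_fov"],c["k1"],-R.T@c["t"])
print(get_obs())
E
```

```text
pics
scene 57.29092142651137 -0.032270823061505936 [-0.06925263  0.64033359  0.65549028]
side 44.05475223481801 -0.17829187149368173 [0.16282721 0.739239   0.75337708]
{'time_s': 0.1, 'q': array([-1.45429915e+00,  1.81467873e-01,  1.60788032e+00, -2.17553502e-05,
        1.35380324e+00, -2.06303197e-01]), 'dq': array([ 1.42278173e-03, -2.32258710e-03, -1.29282260e-03,  7.56761072e-04,
       -1.26236208e-05,  1.08070848e-03]), 'joint_efforts': array([ 5.52476013e-04, -4.45877123e+01, -3.52239347e+01, -3.32311465e-04,
        4.14930400e-03,  4.85175838e-05]), 'eef_pos': array([ 0.1823581 , -0.54483633,  0.24948697]), 'eef_rot': array([-7.79081251e-04,  9.87002563e-01,  1.60702625e-01,  2.43751500e-05]), 'wrist_force': array([-0.25611822,  0.24724511,  0.35993177]), 'torque': array([ 0.00507661,  0.01326927, -0.02640155]), 'opening': 0.9984835324365756}
```

View pics/s0.png

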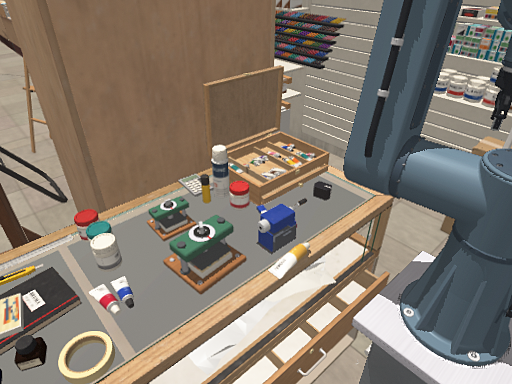

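View pics/d0.png

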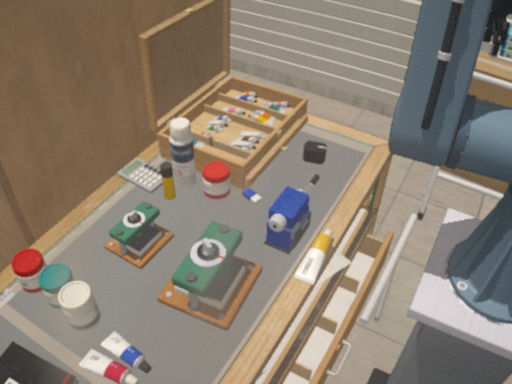

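The side view shows two presses: a small one at (140,232) and a large one at (213,270). The black knob is at (315,152), with a small dark item at (314,181). In the scene view they are at (170,217), (205,250), (322,190) and (303,202). The larger press and the 58 mm black knob fit the description. I'll confirm with one enlarged crop.

Run:
```python
from h import *
a=np.load("scene0.npy");b=np.load("side0.npy")
r=lambda im,x,y,w,h,s:cv2.resize(im[y:y+h,x:x+w],(w*s,h*s),interpolation=cv2.INTER_CUBIC)
out=np.hstack([r(b,160,215,100,110,4),np.vstack([r(b,285,135,50,35,8)[:220],r(a,300,175,50,40,8)[:220]])])
print(out.shape);save("c1",out)
c=get_calibration("side");s=get_calibration("scene")
for n,k,p,z in[("knob",c,(315,152),.03),("knob",s,(322,190),.03),("dark",c,(314,181),.005),("press",c,(209,248),.128),("press",s,(204,232),.128),("small",c,(136,217),.08),("tube",c,(315,257),.015)]:
    print(n,onz(k,*p,z))
```

```text
(440, 800, 3)
knob [ 0.49353512 -0.1510322   0.03      ]
knob [ 0.49115833 -0.14217136  0.03      ]
dark [ 0.45949645 -0.0766637   0.005     ]
press [0.49282295 0.31103878 0.128     ]
press [0.47221167 0.3188873  0.128     ]
small [0.68882651 0.28665906 0.08      ]
tube [0.355673   0.14480491 0.015     ]
```

View pics/c1.png

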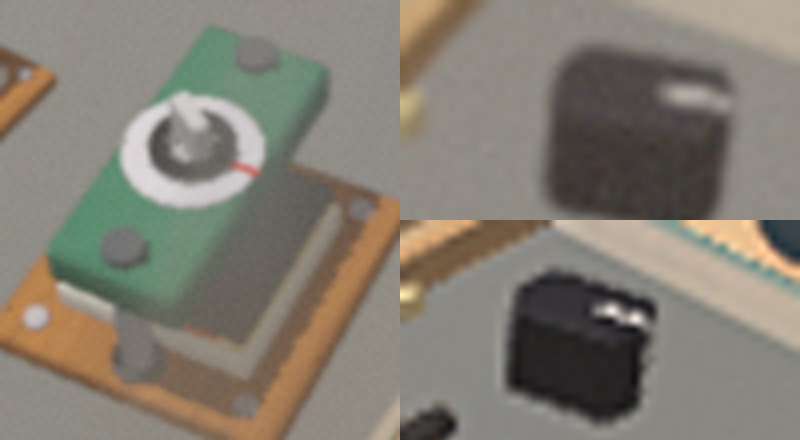

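```bash
cat >> h.py <<'E'
from scipy.spatial.transform import Rotation as Ro
def TR(o): q=np.array(o["eef_rot"]); return Ro.from_quat(q[[1,2,3,0]])
def rel(pos,yaw,o=None):
    "shift cm + rotvec in tool axes to reach pos, tool down, tool-x yaw"
    o=o or get_obs(); R=TR(o)
    T=Ro.from_matrix(np.array([[np.cos(yaw),np.sin(yaw),0],[np.sin(yaw),-np.cos(yaw),0],[0,0,-1]]).T.T)
    return R.inv().apply(np.array(pos)-o["eef_pos"])*100,(R.inv()*T).as_rotvec()
E
python3 - <<'E'
from h import *
s=get_calibration("scene");c=get_calibration("side")
print(onz(s,325,186.7,.04),onz(s,331.8,188.2,.04))
print(onz(c,285+665/8-50,135+92/8,.04),onz(c,285+(665-400)/8,135+92/8,.04),onz(c,285+325/8,135+100/8,.04))
w=get_calibration("wrist");o=get_obs();R=np.array(w["R"]);print(w["vertical_fov"],TR(o).inv().apply(-R.T@w["t"]-o["eef_pos"]),TR(o).inv().as_matrix()@R.T)
np.set_printoptions(suppress=True,precision=3)
for p,y in(((.49,-.145,.25),0.),((.45,-.145,.25),0)): print(rel(p,y))
E
```

```text
[ 0.48804959 -0.15177713  0.04      ] [ 0.4679809  -0.16110497  0.04      ]
[ 0.49159894 -0.16335698  0.04      ] [ 0.49159894 -0.16335698  0.04      ] [ 0.47374977 -0.16943342  0.04      ]
63.13112894765356 [ 0.07614955 -0.00073934 -0.12415368] [[-3.32238996e-04 -9.54524463e-01 -2.98132417e-01]
 [ 9.99999535e-01 -5.87066483e-04  7.65198499e-04]
 [-9.05424236e-04 -2.98132025e-01  9.54524215e-01]]
(array([ 41.859, -28.159,   0.004]), array([-0.002, -0.   ,  0.323]))
(array([ 38.066, -29.428,   0.005]), array([-0.002, -0.   ,  0.323]))
```

apply_moves:
  moves:
    - [[42.2,-28.0,0,0,0,0,1],[42.2,-28.0,0,0,0,0,1],[42.2,-28.0,0,0,0,0,1],[42.2,-28.0,0,0,0,0,1],[42.2,-28.0,0,0,0,0,1],[42.2,-28.0,0,0,0,0,1],[42.2,-28.0,0,0,0,0,1],[42.2,-28.0,0,0,0,0,1]]

```text
time_s: 0.9
eef_pos: [0.4291, -0.2279, 0.2502]
eef_rot: [-0.0, 0.987, 0.161, -0.0]
wrist_force: [0.9, -0.4, -0.4]
opening: 1.0
```

Run:
```python
from h import *
np.set_printoptions(suppress=True,precision=3)
o=get_obs();print(o["time_s"],o["eef_pos"],o["q"],rel((.493,-.148,.25),.323))
```

```text
0.9 [ 0.429 -0.228  0.25 ] [-0.733 -0.022  1.825  0.     1.339  0.515] (array([ 8.595, -5.553,  0.017]), array([-0.,  0., -0.]))
```

apply_moves:
  moves:
    - [[8.6,-5.5,0,0,0,0,1],[8.6,-5.5,0,0,0,0,1],[8.6,-5.5,0,0,0,0,1],[8.6,-5.5,0,0,0,0,1]]

```text
time_s: 1.3
eef_pos: [0.4927, -0.149, 0.2498]
eef_rot: [-0.0, 0.987, 0.162, -0.001]
wrist_force: [-0.9, -0.1, 0.3]
opening: 0.999
```

Run:
```python
from h import *
o=get_obs();c=get_calibration("wrist");w=camera("wrist");np.save("w1.npy",w)
import pickle;pickle.dump((o,c),open("w1.pkl","wb"))
print(o["eef_pos"]);save("w1",w)
```

```text
[ 0.49268893 -0.14903979  0.24975428]
```

View pics/w1.png

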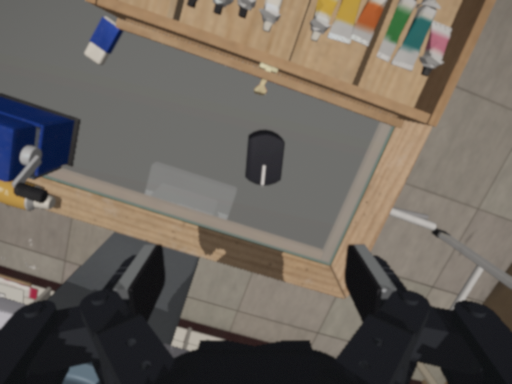

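```bash
cat > blob.py <<'E'
from h import *
import pickle
np.set_printoptions(suppress=True,precision=4)
w=np.load("w1.npy");o,c=pickle.load(open("w1.pkl","rb"))
print("tcp ground px",proj(c,[*o["eef_pos"][:2],.04]))
x0,y0,x1,y1=235,118,296,196
sub=w[y0:y1,x0:x1].astype(int)
g=sub.sum(2); m=(g<150).astype(np.uint8)
n,l,st,_=cv2.connectedComponentsWithStats(m);i=1+st[1:,4].argmax();m=(l==i).astype(np.uint8)
wl=(g>300)&(np.arange(y0,y1)[:,None]>155)
m=cv2.morphologyEx(m,cv2.MORPH_CLOSE,np.ones((9,9)))
ct=max(cv2.findContours(m,0,cv2.CHAIN_APPROX_NONE)[0],key=cv2.contourArea)[:,0]+[x0,y0]
P=np.array([onz(c,u,v,.04)[:2] for u,v in ct])
r=cv2.minAreaRect((P*1000).astype(np.float32));print("rect z=.04 mm",r, ct.min(0),ct.max(0))
ys,xs=np.nonzero(wl);W=np.array([onz(c,u+x0,v+y0,.04)[:2] for u,v in zip(xs,ys)])
sel=(np.abs(xs+x0-264)<6);W=W[sel]
d=np.linalg.svd(W-W.mean(0))[2][0];print("line",len(W),W.mean(0),np.arctan2(d[1],d[0]),W.min(0),W.max(0))
E
python3 blob.py
```

```text
tcp ground px [254.922  163.4787]
rect z=.04 mm ((502.40576171875, -156.56922912597656), (57.491424560546875, 36.990386962890625), 13.734899520874023) [246 131] [282 183]
line 206 [ 0.4741 -0.1653] -2.7632593265512244 [ 0.4597 -0.1757] [ 0.4946 -0.1569]
```

```bash
cat >> blob.py <<'E'
g=w.astype(int).sum(2)
L=[];Rr=[]
for v in range(146,178,2):
    row=g[v,235:297].astype(float)
    t=(row[:6].mean()+60)/2
    idx=np.nonzero(row<t)[0];a,b=idx[0],idx[-1]
    a=a-(t-row[a])/(row[a-1]-row[a]);b=b+(t-row[b])/(row[b+1]-row[b])
    L.append(onz(c,235+a,v,.04)[:2]);Rr.append(onz(c,235+b,v,.04)[:2])
    if v%8==2: print(v,235+a,235+b)
for E in(L,Rr):
    E=np.array(E);p=np.polyfit(E[:,0],E[:,1],1);print("edge yaw",np.arctan(p[0]),E.mean(0))
print((np.mean(L,0)+np.mean(Rr,0))/2, np.linalg.norm(np.mean(L,0)-np.mean(Rr,0)))
sub=g[158:184,256:272];ys,xs=np.nonzero(sub>300)
W=np.array([onz(c,x+256,y+158,.04)[:2] for x,y in zip(xs,ys)]);d=np.linalg.svd(W-W.mean(0))[2][0]
print("line",len(W),W.mean(0),np.arctan2(d[1],d[0]))
print(g[126:136,265],g[176:192,264],g[176:192,272])
for v in(131,132,186,187):print(v,onz(c,264,v,.04)[:2],onz(c,264,v,0)[:2])
E
python3 blob.py
```

```text
tcp ground px [254.922  163.4787]
rect z=.04 mm ((502.40576171875, -156.56922912597656), (57.491424560546875, 36.990386962890625), 13.734899520874023) [246 131] [282 183]
line 206 [ 0.4741 -0.1653] -2.7632593265512244 [ 0.4597 -0.1757] [ 0.4946 -0.1569]
146 247.5950704225352 283.3876811594203
154 246.9125 282.56060606060606
162 246.23529411764707 281.671875
170 245.5921052631579 280.73015873015873
edge yaw 0.24132462709687447 [ 0.4922 -0.1393]
edge yaw 0.24492046224806246 [ 0.5046 -0.1759]
[ 0.4984 -0.1576] 0.03863224957845626
line 86 [ 0.484  -0.1612] -2.8985174318900415
[329 326 304 246 154  89  72  91 112 140] [471 456 443 429 411 398 385 362 327 301 322 331 329 329 330 327] [135 133 132 128 125 122 139 192 259 309 324 328 327 327 327 328]
131 [ 0.5292 -0.1469] [ 0.5249 -0.1496]
132 [ 0.5282 -0.1472] [ 0.5238 -0.15  ]
186 [ 0.4716 -0.1669] [ 0.4604 -0.172 ]
187 [ 0.4705 -0.1673] [ 0.4592 -0.1725]
```

Run:
```python
from h import *
np.set_printoptions(suppress=True,precision=3)
print(rel((.4985,-.1577,.025),.243))
```

```text
(array([ 0.387,  0.923, 22.48 ]), array([-0.   ,  0.001,  0.081]))
```

apply_moves:
  moves:
    - [[0.39,0.92,5,0,0,0.08,1],[0.39,0.92,10,0,0,0.08,1],[0.39,0.92,14,0,0,0.08,1],[0.39,0.92,18,0,0,0.08,1],[0.39,0.92,21,0,0,0.08,1],[0.39,0.92,22.4,0,0,0.08,1],[0.39,0.92,22.4,0,0,0.08,1],[0.39,0.92,22.4,0,0,0.08,1]]

```text
time_s: 2.15
eef_pos: [0.4996, -0.1591, 0.0274]
eef_rot: [0.0, 0.993, 0.12, 0.001]
wrist_force: [0.6, -0.3, -0.5]
opening: 1.004
```

Run:
```python
from h import *
np.set_printoptions(suppress=True,precision=4)
o=get_obs();print(o["eef_pos"],o["wrist_force"],rel((.4985,-.1577,.025),.243))
```

```text
[ 0.4996 -0.1591  0.0274] [ 0.5524 -0.2909 -0.4647] (array([-0.0716, -0.1621,  0.2379]), array([ 0.001 , -0.001 , -0.0015]))
```

apply_moves:
  moves:
    - [[-0.05,-0.12,0.22,0,0,0,1],[-0.05,-0.12,0.22,0,0,0,0],[-0.05,-0.12,0.22,0,0,0,0],[-0.05,-0.12,0.22,0,0,0,0],[-0.05,-0.12,0.22,0,0,0,0],[-0.05,-0.12,0.22,0,0,0,0],[-0.05,-0.12,0.22,0,0,0,0]]

```text
time_s: 2.85
eef_pos: [0.4988, -0.1571, 0.0247]
eef_rot: [0.0, 0.993, 0.121, 0.0]
wrist_force: [-1.5, -0.6, 6.7]
opening: 0.46
```

apply_moves:
  moves:
    - [[0,0,-4,0,0,0,0],[0,0,-9,0,0,0,0],[0,0,-14,0,0,0,0],[0,0,-19,0,0,0,0],[0,0,-24,0,0,0,0],[0,0,-25,0,0,0,0],[0,0,-25,0,0,0,0]]

```text
time_s: 3.55
eef_pos: [0.4992, -0.1573, 0.2761]
eef_rot: [0.001, 0.993, 0.121, 0.002]
wrist_force: [-0.1, 0.1, -2.2]
opening: 0.461
```

Run:
```python
from h import *
import pickle
np.set_printoptions(suppress=True,precision=4)
o=get_obs();c=get_calibration("wrist");w=camera("wrist");np.save("w2.npy",w);pickle.dump((o,c),open("w2.pkl","wb"))
print(o["eef_pos"],o["opening"],o["wrist_force"],o["q"])
save("w2",w)
# side-view press: red line, white ring
for n in("scene","side"):
    a=np.load(n+"0.npy");c=get_calibration(n)
    hsv=cv2.cvtColor(a,cv2.COLOR_RGB2HSV)
    x,y=(205,232) if n=="scene" else (209,250)
    m=np.zeros(a.shape[:2],bool);m[y-22:y+22,x-35:x+35]=1
    red=m&((hsv[...,0]<8)|(hsv[...,0]>172))&(hsv[...,1]>90)
    ys,xs=np.nonzero(red);P=np.array([onz(c,u,v,.1005) for u,v in zip(xs,ys)])
    print(n,"red",len(xs),P[:,:2].mean(0) if len(P) else None,np.round(P[:,:2],3).tolist()[:12])
    wh=m&(hsv[...,1]<40)&(hsv[...,2]>170)
    k,l,st,ce=cv2.connectedComponentsWithStats(wh.astype(np.uint8));i=1+st[1:,4].argmax()
    ct=cv2.findContours((l==i).astype(np.uint8),0,cv2.CHAIN_APPROX_NONE)[0];ct=max(ct,key=len)[:,0]
    Q=np.array([onz(c,u,v,.1)[:2] for u,v in ct])*1000
    print(" ring",st[i],cv2.minEnclosingCircle(Q.astype(np.float32)),cv2.fitEllipse(Q.astype(np.float32)))
```

```text
[ 0.4992 -0.1573  0.2761] 0.4614060663960088 [-0.0921  0.1227 -2.1968] [-0.5323  0.0398  1.709  -0.      1.3884  0.7956]
scene red 8 [0.4771 0.304 ] [[0.484, 0.305], [0.482, 0.303], [0.479, 0.305], [0.477, 0.304], [0.476, 0.302], [0.475, 0.306], [0.473, 0.304], [0.471, 0.302]]
 ring [188 221  27  21 216] ((510.13543701171875, 304.5040283203125), 38.67151641845703) ((506.62274169921875, 305.8390808105469), (55.808998107910156, 64.68879699707031), 56.101219177246094)
side red 7 [0.4779 0.2983] [[0.483, 0.3], [0.482, 0.299], [0.48, 0.298], [0.477, 0.299], [0.476, 0.298], [0.474, 0.297], [0.473, 0.299]]
 ring [190 238  36  29 450] ((506.0641784667969, 300.73040771484375), 33.410484313964844) ((504.9442443847656, 301.1499328613281), (58.40370559692383, 59.3249626159668), 15.67358684539795)
```

apply_moves:
  moves:
    - [[11.6,-44.4,-2,0,0,-1.65,0],[11.6,-44.4,-2,0,0,-1.65,0],[11.6,-44.4,-2,0,0,-1.65,0],[11.6,-44.4,-2,0,0,-1.65,0],[11.6,-44.4,-2,0,0,-1.65,0],[11.6,-44.4,-2,0,0,-1.65,0],[11.6,-44.4,-2,0,0,-1.65,0],[11.6,-44.4,-2,0,0,-1.65,0]]

```text
time_s: 4.4
eef_pos: [0.5016, 0.2444, 0.2878]
eef_rot: [-0.001, 0.749, 0.663, -0.003]
wrist_force: [1.1, -0.8, -1.3]
opening: 0.455
```

Run:
```python
from h import *
np.set_printoptions(suppress=True,precision=4)
o=get_obs();print(o["eef_pos"],o["opening"],o["q"],rel((.505,.302,.29),1.9))
```

```text
[0.5016 0.2444 0.2878] 0.45546494976536306 [ 0.2408  0.1168  1.603  -0.0001  1.4277  0.3626] (array([ 5.7548, -0.3596, -0.2339]), array([-0.0059,  0.0009, -0.451 ]))
```

apply_moves:
  moves:
    - [[5.7,-0.3,0,0,0,-0.45,0],[5.7,-0.3,0,0,0,-0.45,0],[5.7,-0.3,0,0,0,-0.45,0],[5.7,-0.3,0,0,0,-0.45,0],[5.7,-0.3,0,0,0,-0.45,0]]

```text
time_s: 4.9
eef_pos: [0.5068, 0.2992, 0.2888]
eef_rot: [-0.001, 0.586, 0.81, -0.002]
wrist_force: [-0.6, 0.6, -0.6]
opening: 0.461
```

Run:
```python
from h import *
import pickle
np.set_printoptions(suppress=True,precision=4)
o=get_obs();c=get_calibration("wrist");w=camera("wrist");np.save("w3.npy",w);pickle.dump((o,c),open("w3.pkl","wb"))
print(o["eef_pos"],o["opening"],o["wrist_force"],o["q"])
save("w3",w)
```

```text
[0.5068 0.2992 0.2888] 0.4613707084005328 [-0.6441  0.6446 -0.595 ] [ 0.3318  0.1838  1.5251 -0.      1.4371  0.0141]
```

View pics/w3.png

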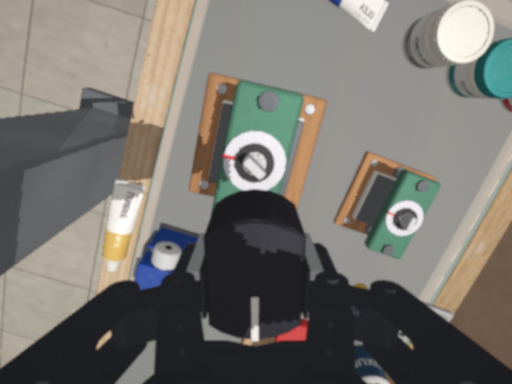

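The wrist view shows the larger press with its spindle at (254,164) and the red line at (230,157). The small press is at (402,215), and the held knob's pointer is at (254,320). Next I'll measure the ring and the red line.

Run:
```python
from h import *
import pickle
np.set_printoptions(suppress=True,precision=4)
w=np.load("w3.npy");o,c=pickle.load(open("w3.pkl","rb"))
crop=w[125:205,210:300];save("w3c",cv2.resize(crop,(720,640),interpolation=cv2.INTER_CUBIC)[:600])
hsv=cv2.cvtColor(w,cv2.COLOR_RGB2HSV);m=np.zeros(w.shape[:2],bool);m[125:192,212:298]=1
red=m&((hsv[...,0]<8)|(hsv[...,0]>172))&(hsv[...,1]>90)&(np.indices(m.shape)[1]<245)&(np.indices(m.shape)[1]>217)
ys,xs=np.nonzero(red);P=np.array([onz(c,u,v,.1)[:2] for u,v in zip(xs,ys)]);print("red",list(zip(xs,ys)));print(P[P[:,0].argmin()],P[P[:,0].argmax()],P.mean(0))
gr=((hsv[...,0]>60)&(hsv[...,0]<95)&(hsv[...,1]>80))
wh=m&(hsv[...,1]<45)&(hsv[...,2]>170)
k,l,st,ce=cv2.connectedComponentsWithStats(wh.astype(np.uint8));i=1+st[1:,4].argmax();print(st[i])
ct=max(cv2.findContours((l==i).astype(np.uint8),0,cv2.CHAIN_APPROX_NONE)[0],key=len)[:,0]
for z in(.1,):
    Q=np.array([onz(c,u,v,z)[:2] for u,v in ct])
    Q=Q[ct[:,1]<185]
    x0=Q.mean(0);D=np.c_[2*Q,np.ones(len(Q))]
    for _ in range(6):
        s=np.linalg.lstsq(D,(Q**2).sum(1),rcond=None)[0];r=np.sqrt(s[2]+s[:2]@s[:2])
        d=np.linalg.norm(Q-s[:2],axis=1);k=d>np.maximum(r-.0015,0);Q=Q[k];D=D[k]
    print("ring",s[:2],r,len(Q))
print("spindle guesses",onz(c,255,164,.128))
```

```text
red [(np.int64(222), np.int64(154)), (np.int64(223), np.int64(154)), (np.int64(222), np.int64(155)), (np.int64(223), np.int64(155)), (np.int64(224), np.int64(155)), (np.int64(225), np.int64(155)), (np.int64(226), np.int64(155)), (np.int64(222), np.int64(156)), (np.int64(223), np.int64(156)), (np.int64(224), np.int64(156)), (np.int64(225), np.int64(156)), (np.int64(226), np.int64(156)), (np.int64(227), np.int64(156)), (np.int64(228), np.int64(156)), (np.int64(229), np.int64(156)), (np.int64(230), np.int64(156)), (np.int64(222), np.int64(157)), (np.int64(223), np.int64(157)), (np.int64(224), np.int64(157)), (np.int64(225), np.int64(157)), (np.int64(226), np.int64(157)), (np.int64(227), np.int64(157)), (np.int64(228), np.int64(157)), (np.int64(229), np.int64(157)), (np.int64(230), np.int64(157)), (np.int64(231), np.int64(157)), (np.int64(232), np.int64(157)), (np.int64(233), np.int64(157)), (np.int64(234), np.int64(157)), (np.int64(226), np.int64(158)), (np.int64(227), np.int64(158)), (np.int64(228), np.int64(158)), (np.int64(229), np.int64(158)), (np.int64(230), np.int64(158)), (np.int64(231), np.int64(158)), (np.int64(232), np.int64(158)), (np.int64(233), np.int64(158)), (np.int64(234), np.int64(158))]
[0.4699 0.3031] [0.4827 0.3029] [0.4756 0.3022]
[ 224  130   63   60 1721]
ring [0.5038 0.3057] 0.032077842889415335 113
spindle guesses [0.503  0.3098 0.128 ]
```

View pics/w3c.png

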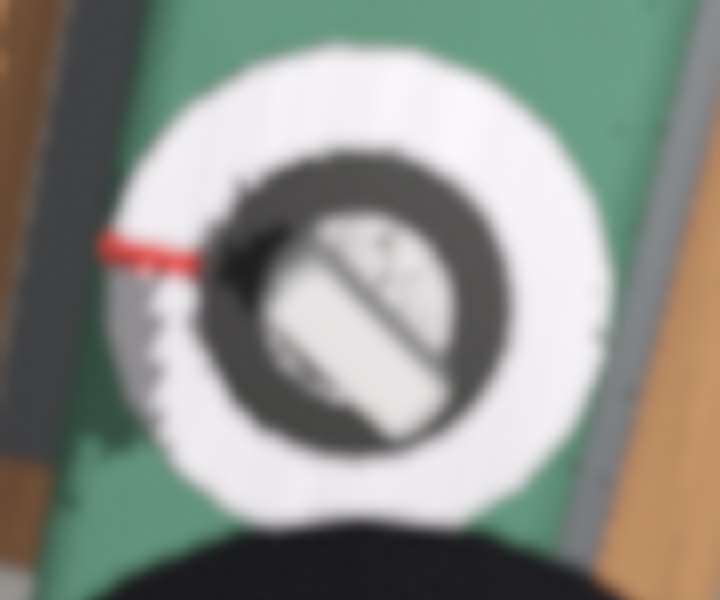

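Run:
```python
from h import *
import pickle
np.set_printoptions(suppress=True,precision=4)
w=np.load("w3.npy");o,c=pickle.load(open("w3.pkl","rb"))
cr=lambda x,y,z:onz(c,210+(x-3.5)/8,125+(y-3.5)/8,z)[:2]
def fit(Q):
    Q=np.array(Q);s=np.linalg.lstsq(np.c_[2*Q,np.ones(len(Q))],(Q**2).sum(1),rcond=None)[0];return s[:2],np.sqrt(s[2]+s[:2]@s[:2])
print("collar",fit([cr(x,y,.1065) for x,y in[(200,310),(510,300),(357,150),(480,215),(300,440),(230,385),(490,380)]]))
print("ring",fit([cr(x,y,.1) for x,y in[(360,42),(613,300),(105,310),(180,125),(535,130),(250,522),(580,435),(165,445)]]))
a,b=cr(318,247,.128),cr(445,368,.128);e,f=cr(265,325,.128),cr(385,438,.128)
print("strip",a,b,e,f,"mid",(a+b+e+f)/4,[np.arctan2(*(q-p)[::-1]) for p,q in((a,b),(e,f))])
n=lambda p,q:abs(np.cross(q-p,e-a))/np.linalg.norm(q-p)
print("width",n(a,b))
r0,r1=cr(98,245,.1),cr(200,266,.1);print("red",r0,r1,np.arctan2(*(r1-r0)[::-1]))
# knob in hand: pointer line px in w3
k=w[:, :,:].astype(int).sum(2)[292:345,240:270];ys,xs=np.nonzero(k>330);print("ptr px",xs.mean()+240,ys.min()+292,ys.max()+292)
kz=o["eef_pos"][2]-.0247+.04
t=TR(o)
for v in(ys.min()+292,ys.max()+292):
    u=xs[ys==v-292].mean()+240; print(t.inv().apply(onz(c,u,v,kz)-o["eef_pos"])*1000)
print("tcp yaw",t.as_matrix()[:,0],np.arctan2(*t.as_matrix()[[1,0],0]))
```

```text
collar (array([0.5031, 0.3063]), np.float64(0.019300030686366074))
ring (array([0.5042, 0.3049]), np.float64(0.032454079244008525))
strip [0.4955 0.3159] [0.5141 0.3068] [0.4924 0.3052] [0.5101 0.2965] mid [0.503  0.3061] [np.float64(-0.45325580205889565), np.float64(-0.45498712198045965)]
width 0.010983723447223813
red [0.47   0.3018] [0.4832 0.3033] 0.11034178676326992
ptr px 253.61858190709046 297 344
[ -4.116   -0.3277 -15.2983]
[-28.6962  -2.9769 -15.284 ]
tcp yaw [-0.3124  0.9499 -0.0001] 1.888521059787142<stdin>:12: DeprecationWarning: Arrays of 2-dimensional vectors are deprecated. Use arrays of 3-dimensional vectors instead. (deprecated in NumPy 2.0)
```

Run:
```python
from h import *
np.set_printoptions(suppress=True,precision=3)
o=get_obs();print(o["eef_pos"],rel((.5033,.306,.165),1.89))
```

```text
[0.507 0.299 0.29 ] (array([ 0.779, -0.106, 12.452]), array([-0.003,  0.   , -0.001]))
```

apply_moves:
  moves:
    - [[0.78,-0.1,5,0,0,0,0],[0.78,-0.1,9,0,0,0,0],[0.78,-0.1,12,0,0,0,0],[0.78,-0.1,12.4,0,0,0,0],[0.78,-0.1,12.4,0,0,0,0],[0.78,-0.1,12.4,0,0,0,0]]

```text
time_s: 5.55
eef_pos: [0.5057, 0.3069, 0.1696]
eef_rot: [0.001, 0.585, 0.811, 0.001]
wrist_force: [-0.1, -0.5, -0.8]
opening: 0.459
```

```bash
cat > st.py <<'E'
from h import *
np.set_printoptions(suppress=True,precision=4)
o=get_obs();M=TR(o).as_matrix();print(o["time_s"],o["eef_pos"],"yaw",np.arctan2(M[1,0],M[0,0]),"F",o["wrist_force"],"T",o["torque"],"tilt",M[:2,2],"tool xy->C",rel((.5033,.306,.1427),1.89,o)[0])
E
python3 st.py
python3 - <<'E'
from h import *
a=camera("side");b=camera("scene")
r=lambda im,x,y,w,h,s:cv2.resize(im[y:y+h,x:x+w],(w*s,h*s),interpolation=cv2.INTER_CUBIC)
save("c4",np.hstack([r(a,160,195,100,110,4),r(b,165,185,80,88,5)]))
E
```

```text
5.55 [0.5057 0.3069 0.1696] yaw 1.8913758321196328 F [-0.0713 -0.4516 -0.8295] T [0.0338 0.0313 0.0219] tilt [0.003  0.0011] tool xy->C [-0.0107 -0.2649  2.6907]
```

View pics/c4.png

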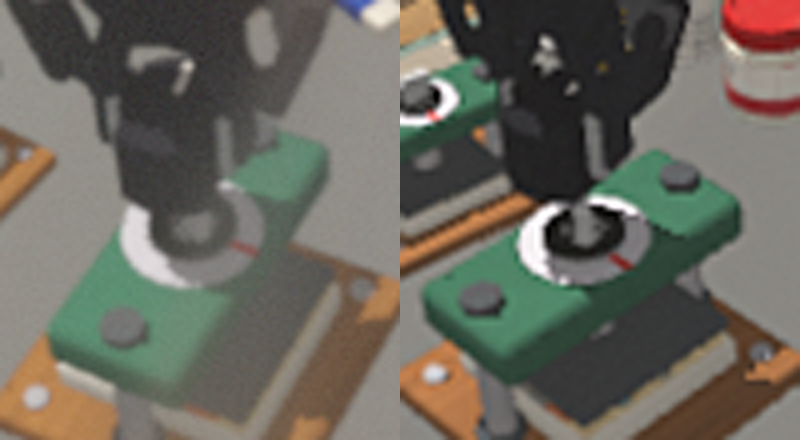

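apply_moves:
  moves:
    - [[0,-0.25,0.5,0,0,0,0],[0,-0.25,1.0,0,0,0,0],[0,-0.25,1.3,0,0,0,0],[0,-0.25,1.3,0,0,0,0],[0,-0.25,1.3,0,0,0,0]]

```text
time_s: 6.15
eef_pos: [0.5018, 0.3059, 0.1543]
eef_rot: [-0.0, 0.585, 0.811, -0.0]
wrist_force: [0.6, -0.5, -1.0]
opening: 0.455
```

```bash
python3 st.py
```

```text
6.15 [0.5018 0.3059 0.1543] yaw 1.8928118080389138 F [ 0.6115 -0.4707 -1.0232] T [ 0.0214 -0.0508 -0.027 ] tilt [-0.0004 -0.0001] tool xy->C [-0.0386  0.141   1.161 ]
```

apply_moves:
  moves:
    - [[0,0.08,0.2,0,0,0,0],[0,0.08,0.4,0,0,0,0],[0,0.08,0.6,0,0,0,0],[0,0.08,0.7,0,0,0,0],[0,0.08,0.7,0,0,0,0],[0,0.08,0.7,0,0,0,0]]

```text
time_s: 6.75
eef_pos: [0.503, 0.3061, 0.1477]
eef_rot: [0.0, 0.585, 0.811, 0.0]
wrist_force: [0.6, -0.6, -0.6]
opening: 0.459
```

```bash
python3 st.py
```

```text
6.75 [0.503  0.3061 0.1477] yaw 1.8926871624078458 F [ 0.6457 -0.6022 -0.6405] T [-0.1286 -0.2211  0.0041] tilt [ 0.0006 -0.0001] tool xy->C [-0.0193  0.0283  0.4978]
```

apply_moves:
  moves:
    - [[0,0,0.2,0,0,0,0],[0,0,0.35,0,0,0,0],[0,0,0.45,0,0,0,0],[0,0,0.45,0,0,0,0]]

```text
time_s: 7.15
eef_pos: [0.5036, 0.3057, 0.1431]
eef_rot: [0.001, 0.585, 0.811, 0.0]
wrist_force: [4.6, -3.4, -0.6]
opening: 0.458
```

```bash
python3 st.py
```

```text
7.15 [0.5036 0.3057 0.1431] yaw 1.8925270057272352 F [ 4.5544 -3.4057 -0.5775] T [-0.5741 -0.7968  0.0242] tilt [ 0.0019 -0.0006] tool xy->C [ 0.0426 -0.0208  0.0385]
```

apply_moves:
  moves:
    - [[-0.08,0.06,0,0,0,0,0],[-0.08,0.06,0,0,0,0,0],[-0.08,0.06,0,0,0,0,0]]

```text
time_s: 7.45
eef_pos: [0.5037, 0.3055, 0.1431]
eef_rot: [0.0, 0.585, 0.811, 0.0]
wrist_force: [2.4, -2.0, 0.3]
opening: 0.464
```

```bash
python3 st.py
```

```text
7.45 [0.5037 0.3055 0.1431] yaw 1.892719773770105 F [ 2.359  -1.9773  0.2914] T [-0.4299 -0.5763  0.0186] tilt [ 0.0004 -0.0001] tool xy->C [ 0.0583 -0.0238  0.0354]
```

apply_moves:
  moves:
    - [[-0.09,0.06,0,0,0,0,0],[-0.09,0.06,0,0,0,0,0],[-0.09,0.06,0.05,0,0,0,0],[-0.09,0.06,0.1,0,0,0,0],[-0.09,0.06,0.1,0,0,0,0]]

```text
time_s: 7.95
eef_pos: [0.5041, 0.3054, 0.1429]
eef_rot: [-0.0, 0.584, 0.811, 0.0]
wrist_force: [-2.7, -1.2, 8.0]
opening: 0.459
```

```bash
python3 st.py
```

```text
7.95 [0.5041 0.3054 0.1429] yaw 1.8931524463273581 F [-2.6894 -1.2431  8.0161] T [-0.1693  0.4357 -0.0039] tilt [-0.0002  0.0004] tool xy->C [ 0.085  -0.0547  0.0223]
```

apply_moves:
  moves:
    - [[0.02,-0.04,-0.05,0,0,0.05,0],[0.02,-0.04,-0.05,0,0,0.12,0],[0.02,-0.04,-0.05,0,0,0.19,0],[0.02,-0.04,-0.05,0,0,0.26,0],[0.02,-0.04,-0.05,0,0,0.3,0],[0.02,-0.04,-0.05,0,0,0.3,0]]

```text
time_s: 8.55
eef_pos: [0.504, 0.3055, 0.1429]
eef_rot: [-0.0, 0.699, 0.715, 0.0]
wrist_force: [0.6, 1.1, 3.4]
opening: 0.456
```

```bash
python3 st.py
```

```text
8.55 [0.504  0.3055 0.1429] yaw 1.59276273958278 F [0.5863 1.1189 3.3727] T [ 0.0675 -0.0548  0.0152] tilt [0.0005 0.0007] tool xy->C [ 0.0538 -0.0649  0.0193]
```

apply_moves:
  moves:
    - [[0,0,0,0,0,0.06,0],[0,0,0,0,0,0.12,0],[0,0,0,0,0,0.18,0],[0,0,0,0,0,0.24,0],[0,0,0,0,0,0.3,0],[0,0,0,0,0,0.3,0]]

```text
time_s: 9.15
eef_pos: [0.5039, 0.3053, 0.1426]
eef_rot: [-0.0, 0.798, 0.603, 0.0]
wrist_force: [-0.2, 0.3, 2.0]
opening: 0.456
```

```bash
python3 st.py
```

```text
9.15 [0.5039 0.3053 0.1426] yaw 1.2934791557896124 F [-0.2386  0.2967  2.0065] T [ 0.0815 -0.167  -0.0114] tilt [0.0003 0.0004] tool xy->C [ 0.0535 -0.0826 -0.0082]
```

Contact is light and steady. I'll keep turning towards the measured key angle (yaw about 1.12).

apply_moves:
  moves:
    - [[0,0,0.02,0,0,0.04,0],[0,0,0.04,0,0,0.08,0],[0,0,0.06,0,0,0.12,0],[0,0,0.08,0,0,0.16,0],[0,0,0.1,0,0,0.18,0],[0,0,0.1,0,0,0.18,0]]

```text
time_s: 9.75
eef_pos: [0.5032, 0.3049, 0.1407]
eef_rot: [-0.0, 0.849, 0.529, -0.001]
wrist_force: [-0.0, -0.1, -1.0]
opening: 0.458
```

```bash
python3 st.py
```

```text
9.75 [0.5032 0.3049 0.1407] yaw 1.1142574109603716 F [-0.0163 -0.1167 -0.9974] T [ 0.0099 -0.0392 -0.0698] tilt [-0.0017 -0.0005] tool xy->C [ 0.1074 -0.0414 -0.1988]
```

apply_moves:
  moves:
    - [[0,0,0.15,0,0,0,0],[0,0,0.3,0,0,0,0],[0,0,0.45,0,0,0,0],[0,0,0.6,0,0,0,0],[0,0,0.75,0,0,0,0],[0,0,0.75,0,0,0,0]]

```text
time_s: 10.35
eef_pos: [0.5037, 0.3049, 0.1337]
eef_rot: [-0.0, 0.849, 0.528, -0.0]
wrist_force: [0.3, -0.2, -2.4]
opening: 0.458
```

```bash
python3 st.py
```

```text
10.35 [0.5037 0.3049 0.1337] yaw 1.112904074783363 F [ 0.268  -0.1824 -2.4356] T [ 0.011  -0.0626  0.0081] tilt [-0.0005 -0.0002] tool xy->C [ 0.0752 -0.085  -0.9014]
```

apply_moves:
  moves:
    - [[0,0,0.1,0,0,0,0],[0,0,0.2,0,0,0,0],[0,0,0.26,0,0,0,0],[0,0,0.3,0,0,0,0],[0,0,0.3,0,0,0,0]]

```text
time_s: 10.85
eef_pos: [0.504, 0.305, 0.1313]
eef_rot: [0.0, 0.849, 0.528, 0.0]
wrist_force: [-0.9, -0.9, 1.3]
opening: 0.459
```

```bash
python3 st.py
```

```text
10.85 [0.504  0.305  0.1313] yaw 1.1128309204518132 F [-0.8934 -0.8954  1.3269] T [-0.145   0.2371 -0.0104] tilt [0.0002 0.    ] tool xy->C [ 0.0556 -0.104  -1.1361]
```

apply_moves:
  moves:
    - [[0,0,0.03,0,0,0.08,0],[0,0,0.03,0,0,0.16,0],[0,0,0.03,0,0,0.24,0],[0,0,0.03,0,0,0.32,0],[0,0,0.03,0,0,0.4,0],[0,0,0.03,0,0,0.48,0],[0,0,0.03,0,0,0.5,0],[0,0,0.03,0,0,0.5,0]]

```text
time_s: 11.65
eef_pos: [0.5034, 0.3043, 0.1312]
eef_rot: [0.001, 0.953, 0.301, -0.001]
wrist_force: [-4.8, -4.8, 5.8]
opening: 0.459
```

```bash
python3 st.py
```

```text
11.65 [0.5034 0.3043 0.1312] yaw 0.6123571744266761 F [-4.8    -4.8458  5.8447] T [-0.7055  0.7535  0.0724] tilt [-0.0013 -0.0016] tool xy->C [ 0.0871 -0.1481 -1.15  ]
```

apply_moves:
  moves:
    - [[-0.08,0.02,-0.02,0,0,0.03,0],[-0.16,0.03,-0.02,0,0,0.1,0],[-0.18,0.03,-0.02,0,0,0.18,0],[-0.18,0.03,-0.02,0,0,0.25,0],[-0.18,0.03,-0.02,0,0,0.25,0]]

```text
time_s: 12.15
eef_pos: [0.5029, 0.3042, 0.1313]
eef_rot: [-0.0, 0.984, 0.18, 0.001]
wrist_force: [0.6, 0.8, 2.8]
opening: 0.458
```

```bash
python3 st.py
```

```text
12.15 [0.5029 0.3042 0.1313] yaw 0.36174914737423935 F [0.6236 0.777  2.8164] T [ 0.1877  0.1275 -0.0121] tilt [0.001  0.0009] tool xy->C [ 0.102  -0.1571 -1.1401]
```

apply_moves:
  moves:
    - [[0,0,0,0,0,0.07,0],[0,0,0,0,0,0.14,0],[0,0,0,0,0,0.21,0],[0,0,0,0,0,0.25,0],[0,0,0,0,0,0.25,0],[0,0,0,0,0,0.25,0]]

```text
time_s: 12.75
eef_pos: [0.5028, 0.3043, 0.1313]
eef_rot: [-0.001, 0.998, 0.057, 0.0]
wrist_force: [-1.6, 3.5, 3.6]
opening: 0.455
```

```bash
python3 st.py
python3 - <<'E'
from h import *
a=camera("side");b=camera("scene")
r=lambda im,x,y,w,h,s:cv2.resize(im[y:y+h,x:x+w],(w*s,h*s),interpolation=cv2.INTER_CUBIC)
save("c5",np.hstack([r(a,160,195,100,110,4),r(b,165,185,80,88,5)]))
E
```

```text
12.75 [0.5028 0.3043 0.1313] yaw 0.11486600557933337 F [-1.5955  3.4738  3.5597] T [0.5472 0.3187 0.0042] tilt [0.0006 0.0011] tool xy->C [ 0.074  -0.1601 -1.1411]
```

View pics/c5.png

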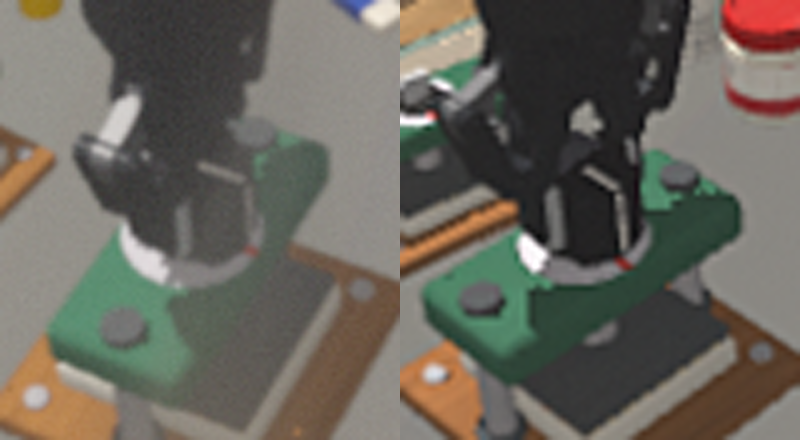

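apply_moves:
  moves:
    - [[0,-0.1,-0.03,0,0,0,0],[0,-0.1,-0.03,0,0,0,0],[0,-0.1,-0.03,0,0,0,0.65],[0,-0.1,-0.03,0,0,0,0.65],[0,-0.1,-0.03,0,0,0,0.65],[0,-0.1,-0.03,0,0,0,0.65]]

```text
time_s: 13.45
eef_pos: [0.5024, 0.3046, 0.1309]
eef_rot: [0.0, 0.998, 0.056, -0.0]
wrist_force: [-0.2, 0.7, 0.5]
opening: 0.652
```

apply_moves:
  moves:
    - [[0,0,-1,0,0,0,0.65],[0,0,-3,0,0,0,0.65],[0,0,-6,0,0,0,0.65],[0,0,-10,0,0,0,0.65],[0,0,-14,0,0,0,0.65],[0,0,-16,0,0,0,0.65],[0,0,-16,0,0,0,0.65]]

```text
time_s: 14.15
eef_pos: [0.5043, 0.3055, 0.2965]
eef_rot: [-0.001, 0.998, 0.056, 0.004]
wrist_force: [0.1, -0.1, 0.6]
opening: 0.648
```

```bash
python3 st.py
python3 - <<'E'
from h import *
import pickle
o=get_obs();c=get_calibration("wrist");w=camera("wrist");np.save("w6.npy",w);pickle.dump((o,c),open("w6.pkl","wb"))
a=camera("side");b=camera("scene");np.save("side6.npy",a);np.save("scene6.npy",b)
r=lambda im,x,y,w,h,s:cv2.resize(im[y:y+h,x:x+w],(w*s,h*s),interpolation=cv2.INTER_CUBIC)
u,v=proj(c,[.5035,.305,.12]).astype(int);print(u,v)
save("c6",np.hstack([r(a,160,195,100,110,4),r(w,u-45,max(v-50,0),90,110,4)]))
E
```

```text
14.15 [0.5043 0.3055 0.2965] yaw 0.11291109111976477 F [ 0.1359 -0.0904  0.6006] T [-0.0136  0.0211  0.0182] tilt [0.008  0.0029] tool xy->C [-0.2257 -0.0351 15.3749]
255 173
```

View pics/c6.png

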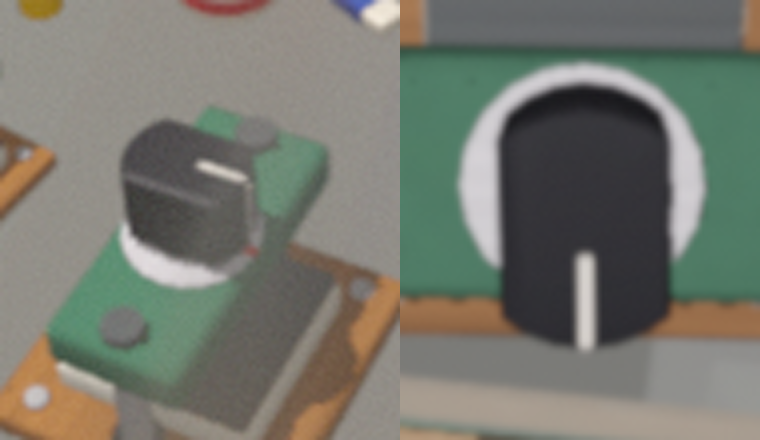

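Run:
```python
from h import *
import pickle
o,w=pickle.load(open("w6.pkl","rb"));s=get_calibration("side")
a,d=ray(w,256-.4,210-.4);b,e=ray(s,221.2-.4,240-.4)
t=np.linalg.lstsq(np.c_[d,-e],b-a,rcond=None)[0];print("pointer top tip",a+d*t[0],b+e*t[1],"outer red end z.1",[.470,.3018])
print(onz(w,256-.4,210-.4,.1465))
for n in("scene","side"):
    D=np.abs(np.load(n+"0.npy").astype(int)-np.load(n+"6.npy")).sum(2)
    R={"scene":{"tube":(270,238,312,280),"jar":(228,180,252,208)},"side":{"tube":(295,230,335,285),"jar":(200,160,232,198),"rubber":(240,185,264,205)}}[n]
    for k,(x0,y0,x1,y1) in R.items(): print(n,k,(D[y0:y1,x0:x1]>120).mean())
hand_in()
```

```text
pointer top tip [0.47626194 0.30197245 0.14893571] [0.47471919 0.29995262 0.14960833] outer red end z.1 [0.47, 0.3018]
[0.47534501 0.30186168 0.1465    ]
scene tube 0.06802721088435375
scene jar 0.0
side tube 0.0809090909090909
side jar 0.05345394736842105
side rubber 0.0
the job is handed in; nothing more can be done
```

The knob is keyed, seated on the collar of the larger press, and turned to the red line. I then released it and handed the job in at about 14 s of the 72 s; the hand-in gives no verdict.

**What I did**
- I gripped the knob by its cheeks and set it on the spindle with the pointer about 101° anticlockwise of the red line.
- I turned it clockwise. The measured wrist force stayed at or below about 8 N throughout. It keyed about 57° anticlockwise of the line, which matched the flat I measured in the wrist picture.
- I lowered it until it met the collar at a tool height of 0.1313 m (0.1312 m expected for fully home), turned it 1.0 rad clockwise, opened the fingers and lifted clear.

**Last checks**
- **Pointer:** the final pictures show the knob upright and the white line over the red one. The pointer's yaw matches the press to about 0.01–0.02 rad.
- **Seating:** the two-view height of the pointer's top was 0.149 m against 0.1465 m expected when home and 0.158 m off key. That is 2–3 mm high, and the two rays missed each other by about 2.5 mm, which is about the calibration error. It backs "home" only to that accuracy; the tool height and contact force are the better evidence.
- **Red line end:** its outer end came out about 33 mm from the axis instead of 29 mm, probably because the drawn line runs to the ring's edge. I used only its direction.
- **Other things:** the eraser patch was unchanged. Small differences around the tube (7–8%) and jar (5% in one view) look like shadow from the moved arm; I did not check this further. The arm never went near either.

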